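Slide a coated glass plate off its oven tray into the spotting board and gate it in

ROBOT

A 6-joint arm with a two-finger parallel gripper is mounted at the origin on a cart in front of the work surface, level with it; the furniture and walls round the work are solid. World frame = base frame: x ahead of the robot, y to its left, z up, the work surface at z = 0. Lengths are in m, angles in rad, forces in N, time in s.
With the tool pointing down it reaches from about 0.25 to 0.8 m from the base axis. Payload 3.9 kg.
Tool frame: the origin (TCP) lies at the very end of the fingers, on their centre line; the grasp point (between the pads) lies grip_point_offset behind it (grip_point_offset is the distance from the TCP to the grasp point, in m); z points along the fingers, y is the direction in which the jaws open and shut (so a half turn about z gives the same grasp; the last joint's range is limited). The gripper opens to 85 mm and grips with 20 to 120 N. Pads are 22 mm wide; open, the fingers measure 114 mm over their backs; the gripper's body (76 mm by 85 mm) begins 54 mm behind the grasp point. The pads swing forward as they close: fully open they stand 13 mm farther back than shut.
Start: joints at [-1.185, 0.26, -0.138, 1.173, 0, 1.571], TCP at [0.198, -0.486, 0.231] pointing down, gripper open.
Joint ranges: [-2.78, 2.78], [-0.83, 1.72], [-1.28, 1.37], [-1.9, 2.12], [-1.57, 1.48], [-3.14, 3.14]. Speed limits (rad/s): [2.57, 2.57, 3.14, 3.14, 3.14, 3.14].

INTERFACE

Orientations are given as a rotation vector (axis times angle).
In Python, from rig import sense, read_camera, job_done, grip_point_offset gives the robot as it stands.
- The arm moves only by the tool step_arm, never from a script. Its argument "steps" is one flat list of numbers, 7 for each row, row after row: the turn, a rotation vector about the tool's x, y, z in degrees, then the shift along the tool's x, y, z in cm, then the opening, from -1 (shut) to 1 (fully open). A call has exactly 8 rows; each row shifts and turns the commanded pose from where the row before left it, along the tool's axes as they then stand; what a row does not reach is not made up. A row lasts 1/8 s, in which the tool goes at most 62.5 mm and 10.7 degrees, less where a joint would pass 70% of its speed; a pose out of reach is approached as far as the arm can. A call with a gripper value outside its range is refused whole. The fingers move at their own pace and stop on an object; the grip force is fixed at half the most. Time passes only in rows, so rows that do not move let the fingers close, or fill a call up. It gives the time, the measured TCP pose, the force and the opening at its end, in the units of the state.
- sense(): the state, without advancing time (a new reading comes with each control period).
- read_camera(name): name is "side" or "top" or "wrist"; returns a dict with "image" (480x640x3 uint8, red, green, blue), "fovy" (degrees; the focal length in pixels is half the picture's height over the tangent of half this angle, whatever the lens; pixels are square), "cx", "cy" (the principal point, pixels), "R" (3x3) and "t" (3): a world point X has camera coordinates R X + t. Camera axes: x right, y down, z forward; pixel columns grow to the right and rows downward; lengths in m; the calibration is good to about 2 mm. The wrist camera is an equidistant fisheye: a pixel r from the principal point sees the ray r / f radians off the axis. A picture is of the moment at which its call begins. There is no depth.
- job_done(): hands the job in, once; it reports no verdict.
The state is a dict: "t": time; "joint_pos": joint angles; "qvel": joint speeds; "joint_torque": joint torques, N m; "position": TCP position; "eef_rot": TCP orientation; "wrist_force": force on the tool from outside, world axes, zero at the start; "moment": the same for the moment, N m; "width": opening from 0.0 (shut) to 1.0 (fully open).
Only numpy, scipy, OpenCV 4.12 (cv2) and the standard library are available. Lean on these libraries where they do the work, as an engineer would, in place of code of your own. Each camera call takes 0.05 s, during which the arm holds its last target.

TASK

Press down on the bare frosted strip of the coated glass plate and slide the plate, without lifting it, out of the oven tray onto the spotting board and in under the guide bar until it is fully home against the end stop; press firmly enough to drag it past the sprung roller, but below 20 N, or the glass cracks. Then swing the gate shut behind it. Keep the fingers off the white coating and leave the other things on the bench alone.

Things in the scene. Friction and masses are not known exactly. Their poses are not given: they have to be found in the camera images.
- plate: Glass plate lying loose in the oven tray, 100 (x) x 120 (y) x 4 mm, about 0.13 kg, too wide to grip. White coating on top, except for a bare frosted glass strip 36 mm wide along its +y end. Origin: centre of the underside, z up. It travels along its own -y, coated end first. Its underside slips on tray and board (friction about 0.2); the frosted strip is rougher (about 0.6).
- layer: White coating on the plate's top, 99 x 84 mm, flush with the glass (0.3 mm proud), from the plate's -y end to 24 mm past the plate's centre. Origin: on the top face above the plate's centre, axes as the plate. Must not be touched.
- strip (a point): Centre of the bare frosted strip, on the plate's top face, 42 mm from the plate's centre towards its +y end; axes as the plate. The strip is 100 mm long (x) and 36 mm wide (y): the place to press, with about 12 to 16 N; below 10 N the fingers slip at the roller, above 20 N the glass cracks.
- nest (a point): Where the plate's origin is when it is fully home: on the board's top face, 12 mm above the bench; axes of the board, fixed. End stop 60 mm away at -y, side fence 50 mm away at +x (9 mm tall). The plate enters along -y, passing under the guide bar (2.5 mm above its top, from 29 to 47 mm at -y, its top 14 mm above the board).
- board: Grey board fixed to the bench, 160 (x) x 190 (y) x 12 mm: fence along +x, stop at -y, notched guide bar across. Origin: centre of its underside. Its dark pad yields 1 mm at 15 N. At -x a sprung arm with a roller stands 4 mm into the lane and pushes the plate to the fence with 4 to 8 N: the plate's corner must force it aside, in all 5 to 7 N of drag. Open end +y, tray docked there.
- gate (a joint): Gate on the board's -x side, near its +y end: steel arm turning about an upright pivot at (-75, +66.5) mm from the nest point. 0 = open, arm along the board's +y; 1.57 (a stop) = shut, arm along +x, just behind the plate when this is home. It turns clockwise from above, with slight friction (under 1 N at the knob), and stays where left.
- gate_knob (a point): Black upright knob of the gate, 12 mm diameter, from 20 to 46 mm above the bench, 41 mm from the gate's pivot; the point is on its axis, 34 mm above the bench. Can be pushed from the side or pinched from above.
- tray: Steel oven tray, fixed, 122 (x) x 134 (y) mm, docked against the board's open end: open at -y, rims 9 mm above its pad on the other sides, so nothing fits behind the plate. Its dark pad (yields 1 mm at 15 N) lies 14 mm above the bench, 2 mm above the board's top: the plate drops by that on leaving. Origin: bench level, under its centre; axes as the board.
- rack: Blue vial rack with five small vials, 56 x 120 x 40 mm, behind the board; leave alone. Origin: centre of its underside.
- syringe: Small syringe lying behind the board, 142 mm long, 12 mm high; leave alone. Origin: bench level, mid-length.
- petri: Flat round dish, 66 mm across, 12 mm high, behind the tray; leave alone. Origin: centre of its underside.
- timer: White count-down timer standing to the left of the tray, 28 x 66 x 62 mm; leave alone. Origin: centre of its underside.
- pen: Pen lying at the front left, 139 mm long, 12 mm high; leave alone. Origin: bench level, mid-length.
There are look-alikes about, which are no part of the job. Of the things shaped like the plate, the glass one is meant.

How it is judged:
On the way:
1. plate home against the end stop with the gate still open (y of plate in the frame of nest below 0.002 m and value of joint gate below 0.8 rad), for 0.1 s.
At the end, for the whole second after the job is handed in: The plate lies flat in the nest: within 2 mm of the end stop and 2.5 mm of the fence, square to the board within 0.03 rad, at rest, and the gate is shut (past 1.45 rad) (y of plate in the frame of nest between -0.003 and 0.002 m and x of plate in the frame of nest between -0.0025 and 0.0025 m and z of plate in the frame of nest below 0.002 m and angle between the x axis of plate and the x axis of nest, either way round below 0.03 rad and value of joint gate above 1.45 rad and linear speed of plate below 0.01 m/s); the robot touches nothing.
It fails at once if the glass is pressed with more than 20 N (contact force between the fingers and plate above 20 N).
It fails at once if the coating is touched (contact force between the fingers and layer above 0.5 N).
It fails at once if the plate is lifted off instead of slid (z of plate in the frame of nest above 0.015 m).
It fails at once if a bystander is shifted by more than 15 mm (distance of any of rack, syringe, petri, timer, pen from where it was at the start of the episode above 0.015 m).
It also fails if it takes over 72 s, if anything falls off the work surface, if the arm or the gripper's body presses on something with over 40 N, if the wrist force passes 120 N, or if a joint passes its speed limit or range.

## Working session

There is one attempt and no reset: what is moved stays moved. The work goes in short steps, Python scripts to look and compute and a tool call to move; the robot and the scene stay as the last step left them, time stands still between calls to the robot, and variables do not carry over. Pictures are saved under pics/ and viewed, and the job is handed in when it is done.

Besides the shell and the picture viewer there is one more tool, called after "Request:" by a JSON object that holds its "method" and its "body". step_arm: Moves the arm, as the interface text tells. Its arguments: {"type":"object","properties":{"steps":{"type":"array","items":{"type":"number"}}},"required":["steps"]}

```bash
mkdir -p pics; ls; python3 - <<'E'
from rig import *
import cv2,numpy as np
s=sense();print({k:np.round(v,3) for k,v in s.items()},grip_point_offset)
for n in("side","top","wrist"):
    c=read_camera(n);cv2.imwrite(f"pics/{n}0.png",c["image"][:,:,::-1]);print(n,c["fovy"],c["cx"],c["cy"],np.round(c["R"],3).tolist(),np.round(c["t"],3))
E
```

```text
pics
{'t': np.float64(0.0), 'joint_pos': array([-1.185,  0.261, -0.139,  1.173, -0.   ,  1.571]), 'qvel': array([-0.001, -0.001,  0.   ,  0.001,  0.001, -0.   ]), 'joint_torque': array([-2.0000e-03, -4.0568e+01,  2.5392e+01,  1.9000e-02, -0.0000e+00,
       -0.0000e+00]), 'position': array([ 0.197, -0.486,  0.23 ]), 'eef_rot': array([-3.081e+00, -6.020e-01,  1.000e-03]), 'wrist_force': array([-0.212, -0.703,  0.008]), 'moment': array([0.017, 0.012, 0.015]), 'width': np.float64(0.999)} 0.0187
side 54.991846017807724 327.84119042263825 231.57555774327972 [[-0.981, -0.191, -0.012], [-0.077, 0.45, -0.89], [0.176, -0.872, -0.457]] [0.531 0.08  0.839]
top 56.3026077491886 330.2073435275264 245.49834251168915 [[0.026, -1.0, -0.012], [-0.993, -0.024, -0.115], [0.115, 0.015, -0.993]] [0.    0.565 0.846]
wrist 65.70646984690485 325.72896442891994 243.84445175336486 [[0.376, -0.927, -0.002], [-0.883, -0.359, 0.302], [-0.281, -0.112, -0.953]] [-0.524 -0.04   0.38 ]
```

View pics/top0.png

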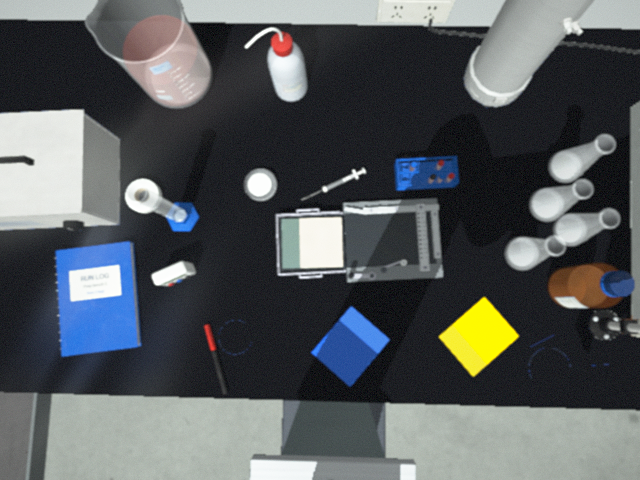

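View pics/side0.png

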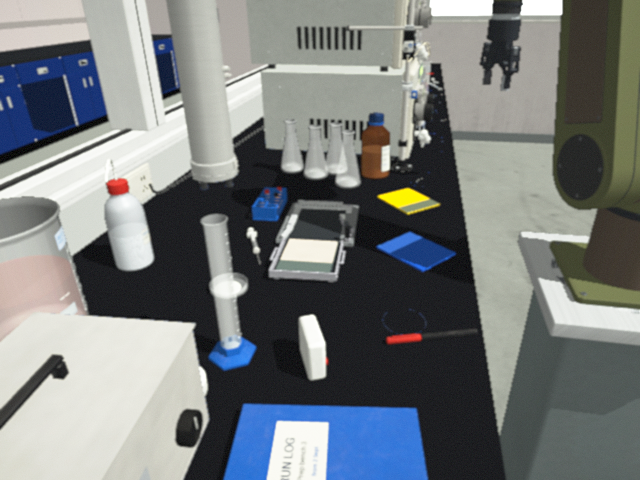

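View pics/wrist0.png

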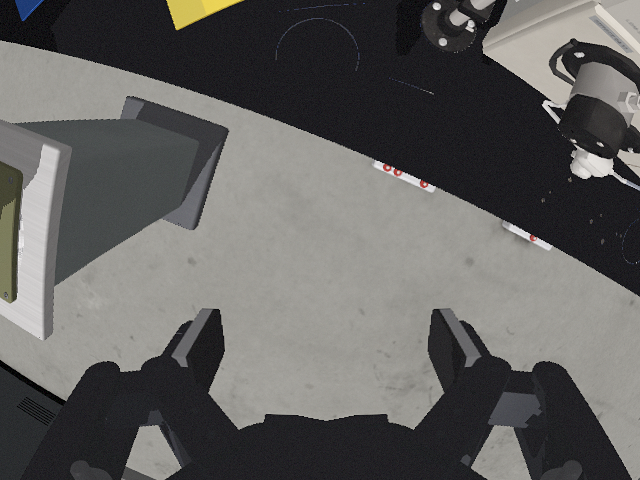

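```bash
cat > h.py <<'E'
from rig import *
import cv2,numpy as np
from scipy.spatial.transform import Rotation as Ro
def f(c): return 240/np.tan(np.radians(c["fovy"])/2)
def ray(c,u,v,z,fish=False):
    x,y=(u-c["cx"])/f(c),(v-c["cy"])/f(c)
    if fish:
        th=np.hypot(x,y); d=np.array([x/th*np.sin(th),y/th*np.sin(th),np.cos(th)])
    else: d=np.array([x,y,1])
    R=np.array(c["R"]);o=-R.T@c["t"];d=R.T@d
    return o+d*(z-o[2])/d[2]
def proj(c,X,fish=False):
    p=np.array(c["R"])@X+c["t"]
    if fish:
        r=np.hypot(p[0],p[1]);th=np.arctan2(r,p[2]);return np.array([c["cx"]+f(c)*th*p[0]/r,c["cy"]+f(c)*th*p[1]/r])
    return np.array([c["cx"]+f(c)*p[0]/p[2],c["cy"]+f(c)*p[1]/p[2]])
E
python3 - <<'E'
from h import *
im=cv2.imread("pics/top0.png")
cv2.imwrite("pics/topz.png",cv2.resize(im[190:290,265:450],None,fx=4.3,fy=4.3,interpolation=cv2.INTER_CUBIC))
im=cv2.imread("pics/side0.png")
cv2.imwrite("pics/sidez.png",cv2.resize(im[190:290,260:370],None,fx=6,fy=6,interpolation=cv2.INTER_CUBIC))
E
```

```text
(no output)
```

View pics/topz.png

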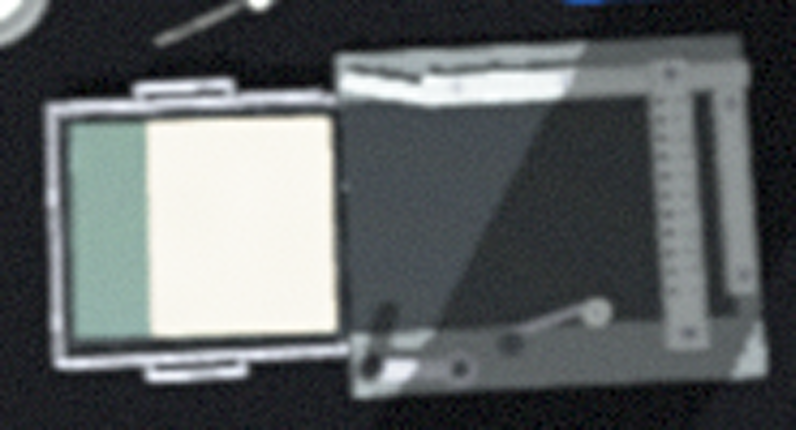

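View pics/sidez.png

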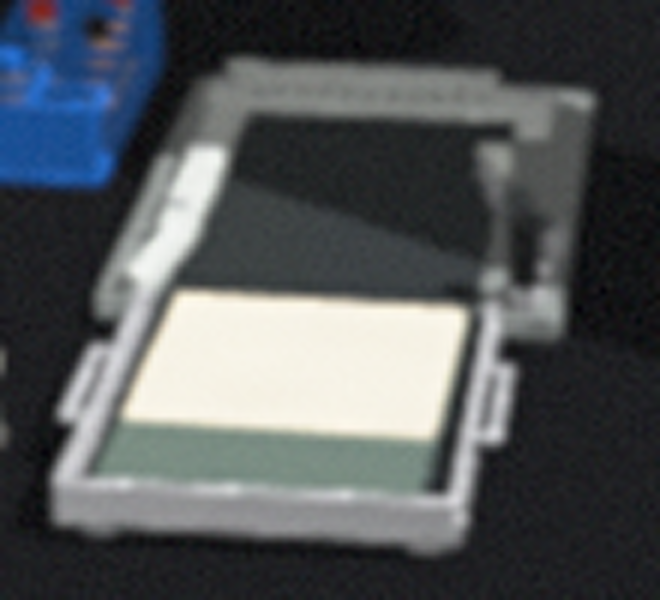

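```bash
python3 - <<'E'
from h import *
c=read_camera("top");im=c["image"];cv2.imwrite("pics/top1.png",im[:,:,::-1])
hsv=cv2.cvtColor(im,cv2.COLOR_RGB2HSV)
print(-np.array(c["R"]).T@c["t"])
roi=np.zeros(im.shape[:2],np.uint8);roi[210:278,278:345]=255
w=cv2.inRange(im,(200,200,180),(255,255,255))&roi
g=cv2.inRange(hsv,(55,40,60),(100,255,255))&roi
for n,m in(("w",w),("g",g),("wg",w|g)):
    m=cv2.morphologyEx(m,cv2.MORPH_OPEN,np.ones((5,5)))
    k=max(cv2.findContours(m,0,1)[0],key=cv2.contourArea)
    r=cv2.minAreaRect(k)
    P=np.array([ray(c,u,v,.018)[:2] for u,v in cv2.boxPoints(r)])
    print(n,r,"\n",P.round(4).tolist(),P.mean(0).round(4),np.linalg.norm(np.diff(P,axis=0),axis=1).round(4), [round(float(np.degrees(np.arctan2(*(P[i+1]-P[i])[::-1]))),2) for i in range(3)])
def z(p,h): 
    return ray(c,265+p[0]/4.3,190+p[1]/4.3,h).round(4)
for p,h,n in [((337,55),.012,'board +x+y'),((742,38),.012,'+x-y'),((768,375),.012,'-x-y'),((353,397),.012,'-x+y'),((460,370),.03,'pivot'),((370,365),.046,'knob top'),((370,365),.02,'knobbot'),((598,312),.02,'roller'),((512,343),.02,'armpivot')]: print(n,z(p,h))
E
```

```text
[0.46343067 0.00130285 0.90558664]
w ((320.4302978515625, 242.19908142089844), (49.431854248046875, 42.465354919433594), 88.26429748535156) 
 [[0.6201, 0.08], [0.6247, -0.0051], [0.5255, -0.0104], [0.5209, 0.0737]] [0.5728 0.0345] [0.0853 0.0993 0.0842] [-86.89, -176.97, 93.17]
g ((288.0, 227.5), (9.0, 8.0), 90.0) 
 [[0.6095, 0.1087], [0.6099, 0.0926], [0.5917, 0.092], [0.5913, 0.108]] [0.6006 0.1003] [0.0161 0.0182 0.016 ] [-88.64, -177.96, 91.37]
wg ((320.4302978515625, 242.19908142089844), (49.431854248046875, 42.465354919433594), 88.26429748535156) 
 [[0.6201, 0.08], [0.6247, -0.0051], [0.5255, -0.0104], [0.5209, 0.0737]] [0.5728 0.0345] [0.0853 0.0993 0.0842] [-86.89, -176.97, 93.17]
board +x+y [ 0.6548 -0.0095  0.012 ]
+x-y [ 0.6674 -0.1999  0.012 ]
-x-y [ 0.5092 -0.2116  0.012 ]
-x+y [ 0.4942 -0.0205  0.012 ]
pivot [ 0.507  -0.0682  0.03  ]
knob top [ 0.5074 -0.0269  0.046 ]
knobbot [ 0.5088 -0.0278  0.02  ]
roller [ 0.5357 -0.1319  0.02  ]
armpivot [ 0.5205 -0.0927  0.02  ]
```

```bash
cat >> h.py <<'E'
def st():
    s=sense();return s,np.array(s["position"]),Ro.from_rotvec(s["eef_rot"])
def plan(p,yaw,s=None):
    "target: tool down, tool x at world yaw deg. prints rotvec deg & shift cm in present tool frame"
    s,p0,R0=st()
    x=np.array([np.cos(np.radians(yaw)),np.sin(np.radians(yaw)),0]);z=np.array([0,0,-1.]);T=Ro.from_matrix(np.c_[x,np.cross(z,x),z])
    print("turn",np.degrees((R0.inv()*T).as_rotvec()).round(2),"shift(now axes)",(R0.inv().apply(p-p0)*100).round(2),"shift(target axes)",(T.inv().apply(np.array(p)-p0)*100).round(2))
E
python3 - <<'E'
from h import *
s,p,R=st();print(R.as_matrix().round(3))
c=read_camera("wrist");print("campos in tool",R.inv().apply(-np.array(c["R"]).T@c["t"]-p), "camz in tool",R.inv().apply(np.array(c["R"])[2]))
for y in(4,-176,94,-86):print(y);plan([.57,.06,.23],y)
E
```

```text
[[ 0.926  0.376 -0.   ]
 [ 0.376 -0.926  0.001]
 [ 0.    -0.001 -1.   ]]
campos in tool [ 0.07709687  0.00053912 -0.14278309] camz in tool [-3.02233096e-01 -3.14176715e-04  9.53233999e-01]
4
turn [-6.00e-02  1.00e-02  1.81e+01] shift(now axes) [ 55.07 -36.58   0.13] shift(target axes) [ 40.98 -51.88   0.09]
-176
turn [-1.000e-02 -8.000e-02 -1.619e+02] shift(now axes) [ 55.07 -36.58   0.13] shift(target axes) [-40.98  51.88   0.09]
94
turn [-5.00e-02 -4.00e-02 -7.19e+01] shift(now axes) [ 55.07 -36.58   0.13] shift(target axes) [51.88 40.98  0.09]
-86
turn [-4.000e-02  5.000e-02  1.081e+02] shift(now axes) [ 55.07 -36.58   0.13] shift(target axes) [-51.88 -40.98   0.09]
```

Request:
{"method": "step_arm", "body": {"steps": [0,0,9,0,-3,0,-1,0,0,9,1,-3.5,0,-1,0,0,0,2,-4,0,-1,0,0,0,3,-4,0,-1,0,0,0,3.5,-4,0,-1,0,0,0,3.5,-4,0,-1,0,0,0,3.5,-4,0,-1,0,0,0,3.5,-4,0,-1]}}

```text
t: 1.25
position: [0.3612, -0.1678, 0.2315]
eef_rot: [3.139, 0.112, 0.001]
wrist_force: [1.2, -1.2, 0.1]
width: -0.002
```

Request:
{"method": "step_arm", "body": {"steps": [0,0,0,3.5,-4,0,-1,0,0,0,3.5,-4,0,-1,0,0,0,3,-4,0,-1,0,0,0,3,-3,0,-1,0,0,0,1.5,-1.5,0,-1,0,0,0,0,0,0,-1,0,0,0,0,0,0,-1,0,0,0,0,0,0,-1]}}

```text
t: 2.25
position: [0.4924, 0.0047, 0.2314]
eef_rot: [3.139, 0.11, -0.001]
wrist_force: [0.8, -0.0, -0.4]
width: -0.0
```

```bash
python3 - <<'E'
from h import *
s,p,R=st();print(s["t"],p,R.as_matrix().round(4),s["wrist_force"],s["width"],s["joint_pos"])
c=read_camera("wrist");cv2.imwrite("pics/wrist1.png",c["image"][:,:,::-1])
E
```

```text
2.25 [0.4923835  0.0046714  0.23138764] [[ 9.976e-01  6.990e-02 -5.000e-04]
 [ 6.990e-02 -9.976e-01 -3.000e-04]
 [-5.000e-04  2.000e-04 -1.000e+00]] [ 0.76633566 -0.0041055  -0.37308212] -0.00029631293958146923 [ 9.65559602e-03  2.04677071e-01 -2.12301038e-01  1.15430697e+00
 -2.59044596e-04  3.08127507e+00]
```

View pics/wrist1.png

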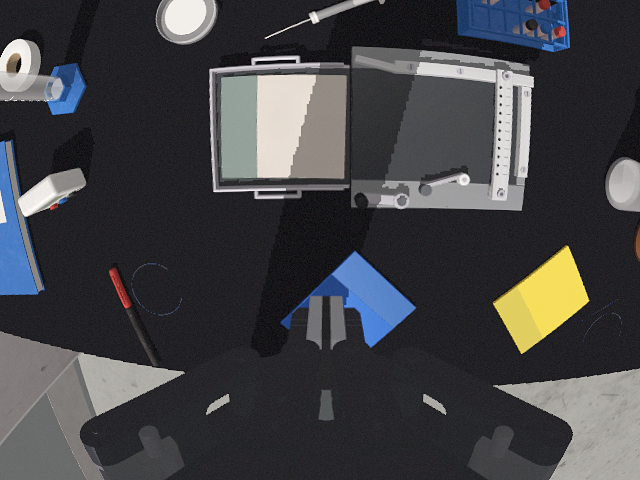

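```bash
python3 - <<'E'
from h import *
im=cv2.imread("pics/wrist1.png")
cv2.imwrite("pics/wz1.png",cv2.resize(im[40:215,340:540],None,fx=4,fy=4,interpolation=cv2.INTER_CUBIC)[:600*1+100])
c=read_camera("wrist");i=c["image"];roi=np.zeros(i.shape[:2],np.uint8);roi[72:184,216:349]=255
lab=cv2.cvtColor(i,cv2.COLOR_RGB2HSV)
m=((i.max(2)>85).astype(np.uint8)*255)&roi
m=cv2.morphologyEx(m,cv2.MORPH_OPEN,np.ones((5,5)))
k=max(cv2.findContours(m,0,1)[0],key=cv2.contourArea)
P=np.array([ray(c,u,v,.018,True)[:2] for u,v in k[:,0]],np.float32)
r=cv2.minAreaRect(P);print(r,cv2.boxPoints(r))
E
```

```text
((0.5707668662071228, 0.05161761865019798), (0.10068472474813461, 0.12098267674446106), 3.0143213272094727) [[ 0.5173132   0.10937798]
 [ 0.52367514 -0.01143731]
 [ 0.62422055 -0.00614274]
 [ 0.6178586   0.11467254]]
```

View pics/wz1.png

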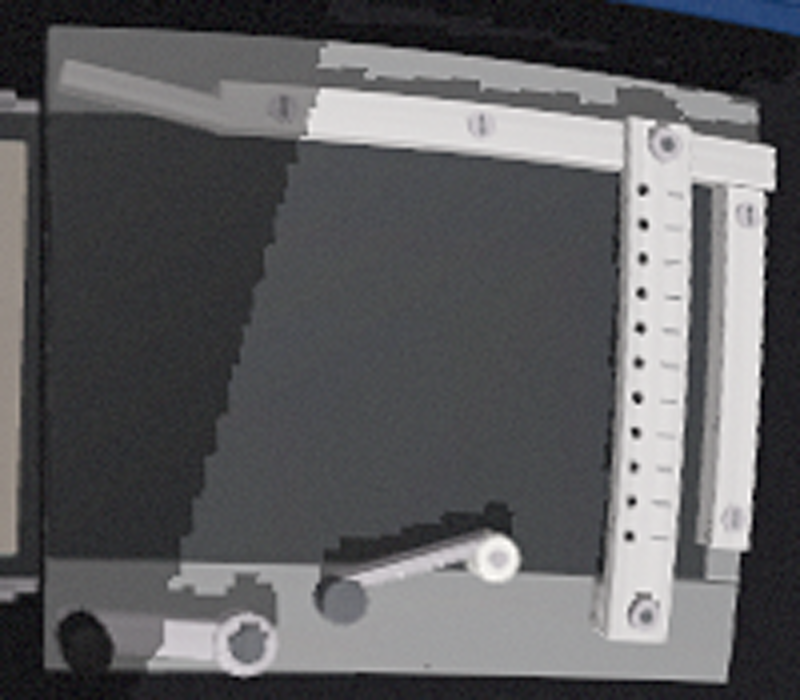

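```bash
python3 - <<'E'
from h import *
c=read_camera("wrist")
q=lambda x,y,h:ray(c,340+(x+.5)/4-.5,40+(y+.5)/4-.5,h,True)[:2]
A,B,C,D=[q(*p,.012) for p in((47,27),(757,98),(729,682),(46,668))]
for n,a,b in(("AB",A,B),("DC",D,C),("AD",A,D),("BC",B,C)): print(n,np.linalg.norm(b-a).round(4),np.degrees(np.arctan2(*(b-a)[::-1])).round(2))
print("bc",(A+B+C+D)/4)
yaw=np.radians(4.0);X=np.array([np.cos(yaw),np.sin(yaw)]);Y=np.array([-X[1],X[0]])
F=[q(222,134,.021),q(425,152,.021),q(625,171,.021)];print("fence",F,np.degrees(np.arctan2(*(F[2]-F[0])[::-1])))
S=[q(722,192,.021),q(712,545,.021)];print("stop",S)
pv=q(247,640,.025);print("pivot",pv)
kn=q(85,637,.046);print("knob",kn,np.linalg.norm(kn-pv))
n1=pv+.075*X-.0665*Y;print("nest from pivot",n1)
fx=np.mean([f@X for f in F])-.05; sy=np.mean([s@Y for s in S])+.06
print("nest from fence/stop",fx*X+sy*Y)
pc=np.array([.571,.052]);
for n in(n1,fx*X+sy*Y): print("plate in nest",(pc-n)@X,(pc-n)@Y)
print("A side",(A-n1)@Y,(D-n1)@Y, "roller",(q(495,555,.025)-n1)@np.c_[X,Y])
plan([.5688,.0938,.08],-176)
E
```

```text
AB 0.1898 -85.66
DC 0.1901 -86.01
AD 0.1589 -175.71
BC 0.1601 -175.63
bc [ 0.58188897 -0.10957827]
fence [array([ 0.63028926, -0.05133606]), array([ 0.63317299, -0.101511  ]), array([ 0.63814515, -0.15532715])] -85.67985846813308
stop [array([ 0.63847288, -0.18403426]), array([ 0.54622258, -0.19256846])]
pivot [ 0.50918552 -0.06787202]
knob [ 0.51047539 -0.02611156] 0.04178037605549284
nest from pivot [ 0.58864163 -0.12897829]
nest from fence/stop [ 0.58555848 -0.1286296 ]
plate in nest -0.0049742508470835434 0.1817680567505924
plate in nest -0.0019229339330418336 0.18120513946079045
A side 0.11520037113655533 0.11438724842066068 roller [-0.05210082  0.00386996]
turn [ 1.0000e-02  1.0000e-02 -1.7997e+02] shift(now axes) [ 8.2  -8.33 15.15] shift(target axes) [-8.2   8.33 15.15]
```

Request:
{"method": "step_arm", "body": {"steps": [0,0,-10,0,0,0,-1,0,0,-10,0,0,0,-1,0,0,-10,0,0,0,-1,0,0,-10,0,0,0,-1,0,0,-10,0,0,0,-1,0,0,-10,0,0,0,-1,0,0,-10,0,0,0,-1,0,0,-10,0,0,0,-1]}}

```text
t: 3.4
position: [0.493, 0.0053, 0.2314]
eef_rot: [2.327, 2.11, 0.0]
wrist_force: [0.7, -0.0, -0.1]
width: -0.003
```

Request:
{"method": "step_arm", "body": {"steps": [0,0,-10,0,0,0,-1,0,0,-10,0,0,0,-1,0,0,-10,0,0,0,-1,0,0,-10,0,0,0,-1,0,0,-10,0,0,0,-1,0,0,-10,0,0,0,-1,0,0,-10,0,0,0,-1,0,0,-10,0,0,0,-1]}}

```text
t: 4.4
position: [0.493, 0.0053, 0.2314]
eef_rot: [0.426, 3.112, 0.0]
wrist_force: [0.2, -0.2, 0.1]
width: 0.0
```

Request:
{"method": "step_arm", "body": {"steps": [0,0,-10,0,0,0,-1,0,0,-10,0,0,0,-1,0,0,0,-4,4,2,-1,0,0,0,-4,4,3,-1,0,0,0,0,0.5,4,-1,0,0,0,0,0,3,-1,0,0,0,0,0,0,-1,0,0,0,0,0,0,-1]}}

```text
t: 5.4
position: [0.5668, 0.0949, 0.1133]
eef_rot: [-0.111, 3.138, 0.0]
wrist_force: [0.4, 0.3, 0.7]
width: 0.003
```

```bash
python3 - <<'E'
from h import *
s,p,R=st();print(s["t"],p,R.as_matrix().round(4),s["wrist_force"],s["joint_pos"].round(3) if hasattr(s["joint_pos"],'round') else s["joint_pos"])
plan([.5686,.0966,.02],-175.9)
c=read_camera("wrist");cv2.imwrite("pics/wrist2.png",c["image"][:,:,::-1])
c=read_camera("top");cv2.imwrite("pics/top2.png",cv2.resize(c["image"][190:290,265:450,::-1],None,fx=4.3,fy=4.3,interpolation=cv2.INTER_CUBIC))
E
```

```text
5.4 [0.56678249 0.09494459 0.11326814] [[-9.975e-01 -7.100e-02  1.600e-03]
 [-7.100e-02  9.975e-01  3.000e-04]
 [-1.600e-03  2.000e-04 -1.000e+00]] [0.39926337 0.27980665 0.66366859] [ 0.166  0.415 -0.227  0.927  0.     0.095]
turn [ 0.01  0.09 -0.03] shift(now axes) [-0.18  0.15  9.33] shift(target axes) [-0.19  0.15  9.33]
```

View pics/wrist2.png

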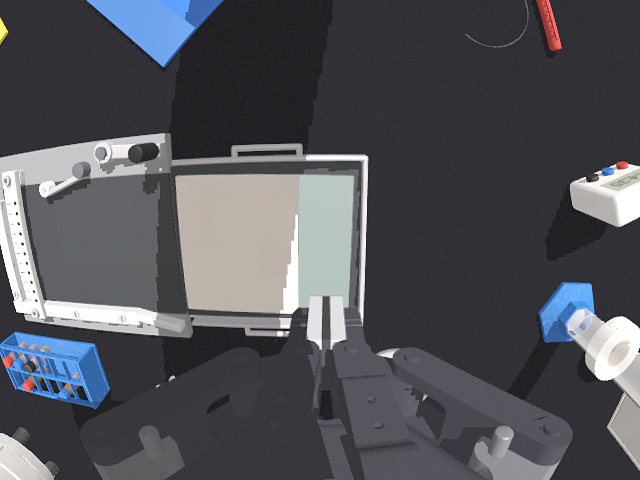

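Request:
{"method": "step_arm", "body": {"steps": [0,0,0,-0.2,0.15,2,-1,0,0,0,0,0,3,-1,0,0,0,0,0,2,-1,0,0,0,0,0,1,-1,0,0,0,0,0,0.5,-1,0,0,0,0,0,0,-1,0,0,0,0,0,0,-1,0,0,0,0,0,0,-1]}}

```text
t: 6.5
position: [0.5684, 0.0969, 0.0276]
eef_rot: [-0.113, 3.138, 0.0]
wrist_force: [0.1, 0.4, 0.1]
width: 0.002
```

```bash
python3 - <<'E'
from h import *
s,p,R=st();print(s["t"],p,s["wrist_force"])
c=read_camera("wrist");cv2.imwrite("pics/wrist3.png",c["image"][:,:,::-1])
c=read_camera("top");cv2.imwrite("pics/top3.png",cv2.resize(c["image"][190:290,265:450,::-1],None,fx=4.3,fy=4.3,interpolation=cv2.INTER_CUBIC))
E
```

```text
6.5 [0.56844269 0.09690109 0.02764955] [0.14154029 0.36182384 0.06341456]
```

View pics/wrist3.png

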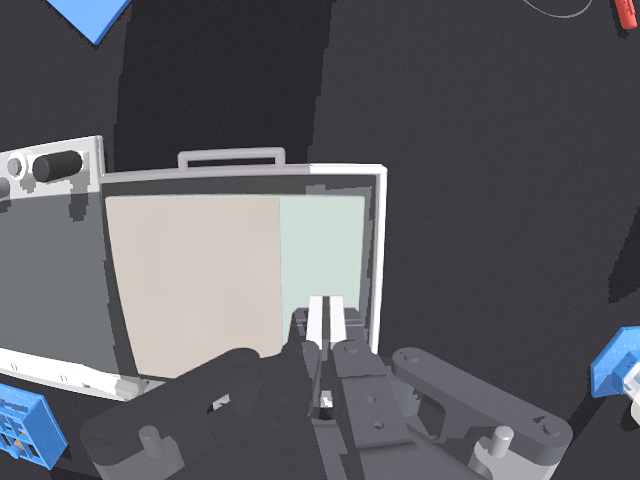

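View pics/top3.png

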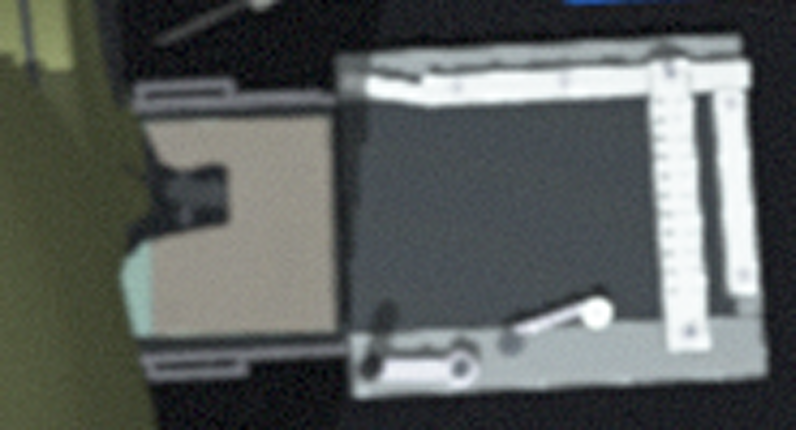

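Request:
{"method": "step_arm", "body": {"steps": [0,0,0,0,0,0.4,-1,0,0,0,0,0,0.2,-1,0,0,0,0,0,0.1,-1,0,0,0,0,0,0.05,-1,0,0,0,0,0,0.05,-1,0,0,0,0,0,0,-1,0,0,0,0,0,0,-1,0,0,0,0,0,0,-1]}}

```text
t: 7.6
position: [0.568, 0.0968, 0.0191]
eef_rot: [-0.112, 3.139, 0.0]
wrist_force: [-0.2, -0.8, -0.9]
width: 0.0
```

Request:
{"method": "step_arm", "body": {"steps": [0,0,0,0,0,0.05,-1,0,0,0,0,0,0.05,-1,0,0,0,0,0,0.02,-1,0,0,0,0,0,0,-1,0,0,0,0,0,0,-1,0,0,0,0,0,0,-1,0,0,0,0,0,0,-1,0,0,0,0,0,0,-1]}}

```text
t: 8.6
position: [0.568, 0.0968, 0.0179]
eef_rot: [-0.112, 3.14, -0.0]
wrist_force: [-0.6, 0.3, 1.3]
width: -0.003
```

Request:
{"method": "step_arm", "body": {"steps": [0,0,0,0,0,0.02,-1,0,0,0,0,0,0.02,-1,0,0,0,0,0,0,-1,0,0,0,0,0,0,-1,0,0,0,0,0,0,-1,0,0,0,0,0,0,-1,0,0,0,0,0,0,-1,0,0,0,0,0,0,-1]}}

```text
t: 9.6
position: [0.568, 0.0968, 0.0176]
eef_rot: [-0.113, 3.139, 0.0]
wrist_force: [-1.5, -0.2, 5.4]
width: -0.001
```

Request:
{"method": "step_arm", "body": {"steps": [0,0,0,0,0,0.02,-1,0,0,0,0,0,0.02,-1,0,0,0,0,0,0.01,-1,0,0,0,0,0,0,-1,0,0,0,0,0,0,-1,0,0,0,0,0,0,-1,0,0,0,0,0,0,-1,0,0,0,0,0,0,-1]}}

```text
t: 10.6
position: [0.5682, 0.0969, 0.0174]
eef_rot: [-0.112, 3.139, 0.0]
wrist_force: [-1.6, 0.4, 7.0]
width: -0.001
```

Request:
{"method": "step_arm", "body": {"steps": [0,0,0,0,0,0.02,-1,0,0,0,0,0,0.02,-1,0,0,0,0,0,0.01,-1,0,0,0,0,0,0,-1,0,0,0,0,0,0,-1,0,0,0,0,0,0,-1,0,0,0,0,0,0,-1,0,0,0,0,0,0,-1]}}

```text
t: 11.6
position: [0.5684, 0.0969, 0.0172]
eef_rot: [-0.112, 3.138, 0.0]
wrist_force: [-0.8, -0.1, 8.7]
width: 0.001
```

Request:
{"method": "step_arm", "body": {"steps": [0,0,0,0,0,0.03,-1,0,0,0,0,0,0.03,-1,0,0,0,0,0,0.03,-1,0,0,0,0,0,0.02,-1,0,0,0,0,0,0,-1,0,0,0,0,0,0,-1,0,0,0,0,0,0,-1,0,0,0,0,0,0,-1]}}

```text
t: 12.6
position: [0.5691, 0.097, 0.0169]
eef_rot: [-0.112, 3.137, 0.001]
wrist_force: [-2.1, -1.3, 12.4]
width: 0.002
```

Request:
{"method": "step_arm", "body": {"steps": [0,0,0,0,-0.1,0,-1,0,0,0,0,-0.2,0,-1,0,0,0,0,-0.3,0,-1,0,0,0,0,-0.3,0,-1,0,0,0,0,-0.3,0,-1,0,0,0,0,-0.3,0,-1,0,0,0,0,-0.3,0,-1,0,0,0,0,-0.2,0,-1]}}

```text
t: 13.6
position: [0.5719, 0.078, 0.0171]
eef_rot: [-0.113, 3.135, 0.004]
wrist_force: [0.2, 3.3, 10.7]
width: 0.002
```

```bash
python3 - <<'E'
from h import *
s,p,R=st();print(s["t"],p,s["wrist_force"])
c=read_camera("wrist");cv2.imwrite("pics/wrist4.png",c["image"][:,:,::-1])
E
```

```text
13.6 [0.5718689  0.07799027 0.0170982 ] [ 0.24701024  3.25426603 10.66779551]
```

View pics/wrist4.png

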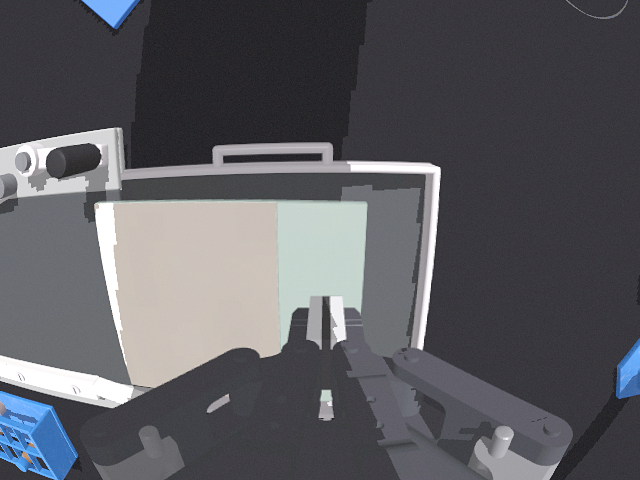

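Request:
{"method": "step_arm", "body": {"steps": [0,0,0,0,-0.3,0.03,-1,0,0,0,0,-0.4,0.03,-1,0,0,0,0,-0.5,0,-1,0,0,0,0,-0.5,0,-1,0,0,0,0,-0.5,0,-1,0,0,0,0,-0.5,0,-1,0,0,0,0,-0.5,0,-1,0,0,0,0,-0.4,0,-1]}}

```text
t: 14.65
position: [0.5749, 0.0421, 0.0169]
eef_rot: [-0.113, 3.134, 0.004]
wrist_force: [0.6, 2.2, 12.7]
width: 0.0
```

```bash
cat > look.py <<'E'
from h import *
import sys
s,p,R=st();print(s["t"],p,s["wrist_force"])
c=read_camera("wrist");cv2.imwrite(f"pics/w{sys.argv[1]}.png",c["image"][:,:,::-1])
if len(sys.argv)>2:
    c=read_camera("top");cv2.imwrite(f"pics/t{sys.argv[1]}.png",cv2.resize(c["image"][190:290,265:450,::-1],None,fx=4.3,fy=4.3,interpolation=cv2.INTER_CUBIC))
E
python3 look.py 5
```

```text
14.65 [0.57492595 0.04206418 0.01687597] [ 0.64556715  2.15055893 12.73598251]
```

View pics/w5.png

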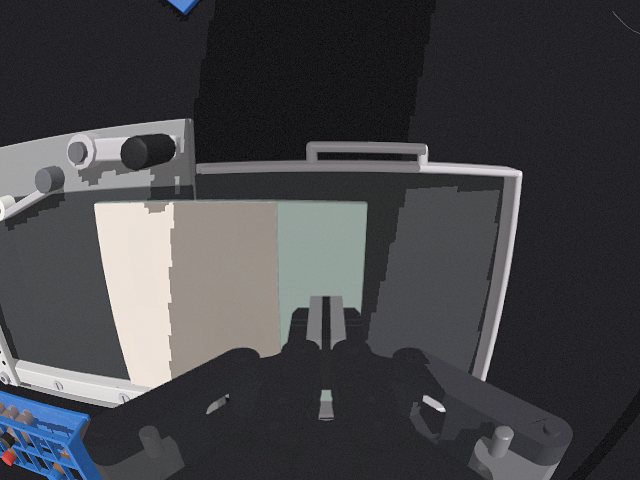

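Request:
{"method": "step_arm", "body": {"steps": [0,0,0,0,-0.5,0,-1,0,0,0,0,-0.6,0,-1,0,0,0,0,-0.6,0,-1,0,0,0,0,-0.6,0,-1,0,0,0,0,-0.6,0,-1,0,0,0,0,-0.6,0,-1,0,0,0,0,-0.5,0,-1,0,0,0,0,-0.2,0,-1]}}

```text
t: 15.7
position: [0.5778, -0.0002, 0.0168]
eef_rot: [-0.113, 3.134, 0.003]
wrist_force: [-0.6, 3.3, 12.6]
width: 0.001
```

```bash
python3 look.py 6 1
```

```text
15.7 [ 5.77827258e-01 -2.03423624e-04  1.68219325e-02] [-0.61560301  3.27463092 12.5916746 ]
```

View pics/w6.png

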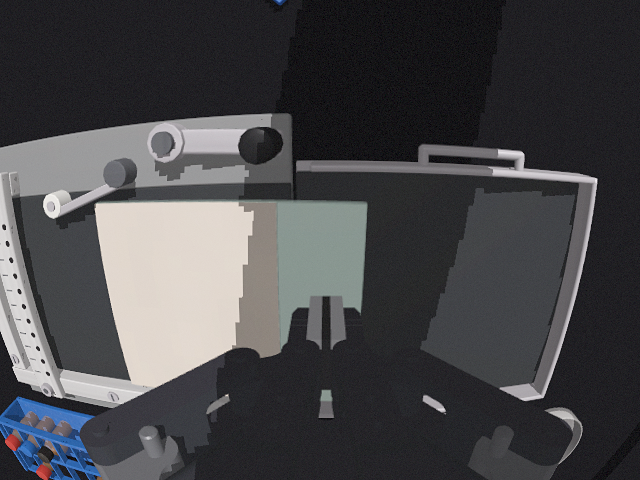

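View pics/t6.png

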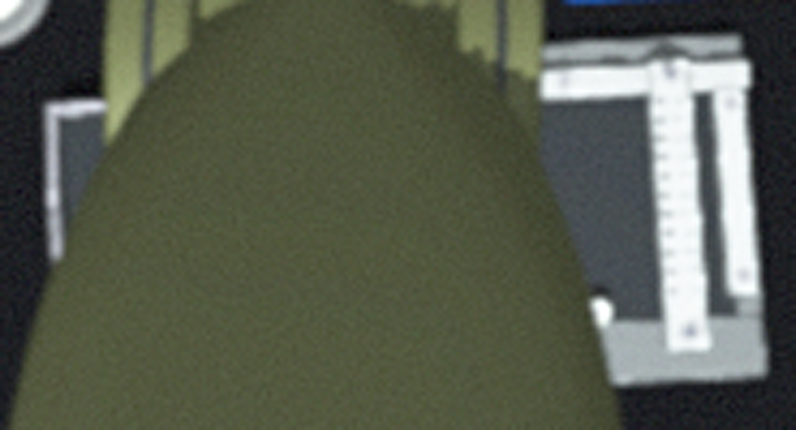

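Request:
{"method": "step_arm", "body": {"steps": [0,0,0,0,-0.3,0,-1,0,0,0,0,-0.3,0,-1,0,0,0,0,-0.3,0.01,-1,0,0,0,0,-0.2,0.01,-1,0,0,0,0,-0.2,0,-1,0,0,0,0,-0.1,0,-1,0,0,0,0,0,0,-1,0,0,0,0,0,0,-1]}}

```text
t: 16.8
position: [0.578, -0.0128, 0.0167]
eef_rot: [-0.114, 3.135, 0.007]
wrist_force: [-2.4, 4.7, 15.3]
width: 0.003
```

```bash
python3 look.py 7
```

```text
16.8 [ 0.57798085 -0.01278781  0.01667161] [-2.44992165  4.72105605 15.25669154]
```

View pics/w7.png

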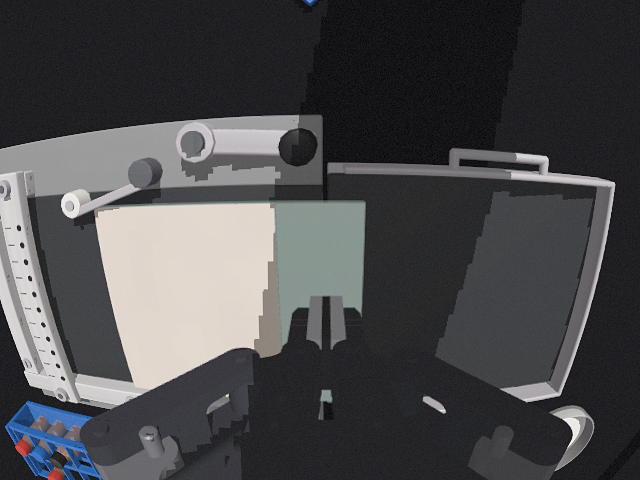

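Request:
{"method": "step_arm", "body": {"steps": [0,0,0,0.05,-0.2,0,-1,0,0,0,0.05,-0.2,0,-1,0,0,0,0,-0.2,0,-1,0,0,0,0,-0.2,0,-1,0,0,0,0,-0.2,0,-1,0,0,0,0,0,0,-1,0,0,0,0,0,0,-1,0,0,0,0,0,0,-1]}}

```text
t: 17.85
position: [0.5784, -0.0232, 0.0167]
eef_rot: [-0.114, 3.134, 0.005]
wrist_force: [-0.7, 4.4, 14.0]
width: -0.0
```

```bash
python3 look.py 8
```

```text
17.85 [ 0.57842995 -0.02320559  0.01674569] [-0.65013938  4.44359212 13.95582971]
```

View pics/w8.png

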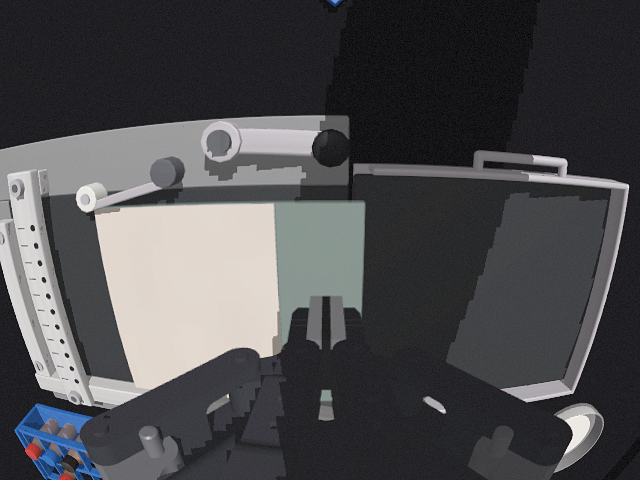

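Request:
{"method": "step_arm", "body": {"steps": [0,0,0,0,-0.1,0.01,-1,0,0,0,0,-0.1,0.01,-1,0,0,0,0,-0.1,0,-1,0,0,0,0,-0.1,0,-1,0,0,0,0,0,0,-1,0,0,0,0,0,0,-1,0,0,0,0,0,0,-1,0,0,0,0,0,0,-1]}}

```text
t: 18.9
position: [0.5787, -0.0273, 0.0166]
eef_rot: [-0.114, 3.134, 0.005]
wrist_force: [0.2, 4.7, 13.8]
width: 0.001
```

```bash
python3 look.py 9
```

```text
18.9 [ 0.57873137 -0.0272595   0.01660912] [ 0.22881309  4.7236918  13.75625358]
```

View pics/w9.png

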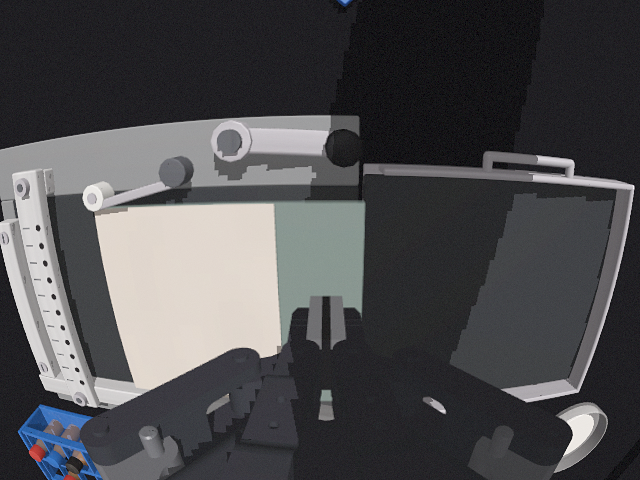

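Request:
{"method": "step_arm", "body": {"steps": [0,0,0,0,-0.1,0,-1,0,0,0,0,-0.1,0.01,-1,0,0,0,0,-0.1,0.01,-1,0,0,0,0,0,0,-1,0,0,0,0,0,0,-1,0,0,0,0,0,0,-1,0,0,0,0,0,0,-1,0,0,0,0,0,0,-1]}}

```text
t: 19.95
position: [0.5778, -0.0307, 0.0152]
eef_rot: [-0.114, 3.136, 0.004]
wrist_force: [-0.8, 3.5, 9.9]
width: 0.003
```

Request:
{"method": "step_arm", "body": {"steps": [0,0,0,0,0,0.03,-1,0,0,0,0,0,0.03,-1,0,0,0,0,0,0.02,-1,0,0,0,0,0,0,-1,0,0,0,0,0,0,-1,0,0,0,0,0,0,-1,0,0,0,0,0,0,-1,0,0,0,0,0,0,-1]}}

```text
t: 20.95
position: [0.5779, -0.0308, 0.0149]
eef_rot: [-0.114, 3.136, 0.004]
wrist_force: [-0.4, 3.5, 12.8]
width: 0.0
```

```bash
python3 look.py 10
```

```text
20.95 [ 0.57787438 -0.03079858  0.01492022] [-0.35335491  3.47359918 12.83485959]
```

View pics/w10.png

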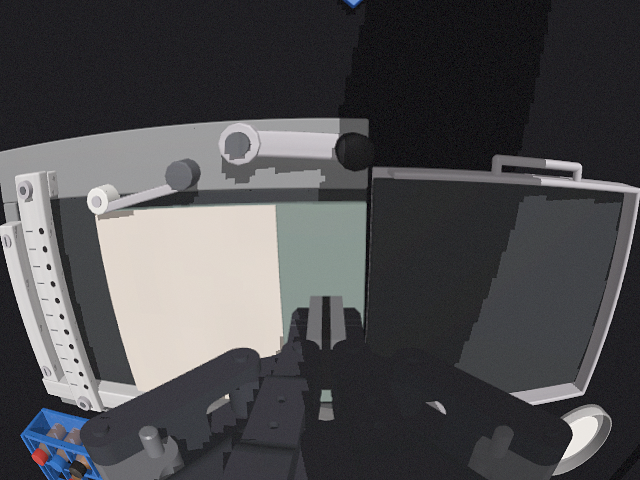

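Request:
{"method": "step_arm", "body": {"steps": [0,0,0,0,-0.1,0.02,-1,0,0,0,0,-0.15,0.01,-1,0,0,0,0,-0.15,0,-1,0,0,0,0,-0.15,0,-1,0,0,0,0,-0.15,0,-1,0,0,0,0,-0.1,0,-1,0,0,0,0,0,0,-1,0,0,0,0,0,0,-1]}}

```text
t: 22.0
position: [0.579, -0.0385, 0.0148]
eef_rot: [-0.114, 3.135, 0.004]
wrist_force: [-0.7, 4.3, 13.3]
width: -0.004
```

```bash
python3 look.py 11
```

```text
22.0 [ 0.57904709 -0.0385251   0.01484788] [-0.71082976  4.34292242 13.34312954]
```

View pics/w11.png

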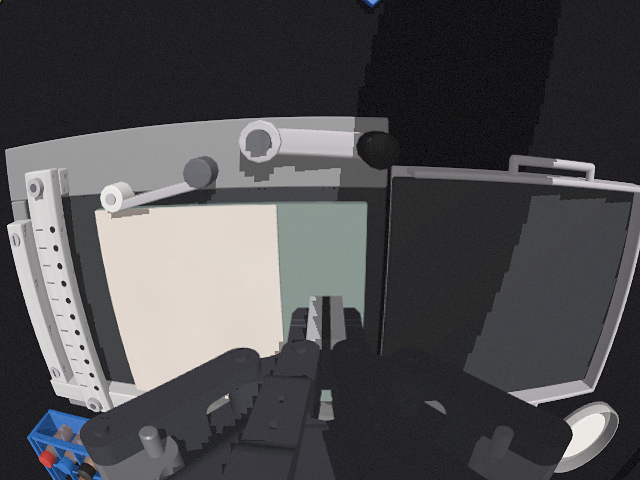

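Request:
{"method": "step_arm", "body": {"steps": [0,0,0,0,-0.2,0.01,-1,0,0,0,0,-0.3,0.01,-1,0,0,0,0,-0.3,0,-1,0,0,0,0,-0.3,0,-1,0,0,0,0,-0.3,0,-1,0,0,0,0,-0.3,0,-1,0,0,0,0,-0.2,0,-1,0,0,0,0,0,0,-1]}}

```text
t: 23.05
position: [0.5807, -0.0579, 0.0149]
eef_rot: [-0.113, 3.134, 0.003]
wrist_force: [-1.0, 4.0, 13.1]
width: 0.003
```

```bash
python3 look.py 12
```

```text
23.05 [ 0.58074724 -0.05786733  0.01485696] [-0.96415903  4.01272728 13.14921856]
```

View pics/w12.png

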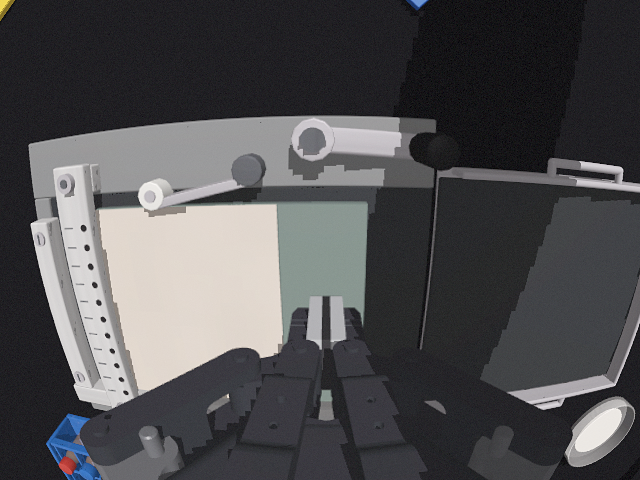

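Request:
{"method": "step_arm", "body": {"steps": [0,0,0,0,-0.2,0,-1,0,0,0,0,-0.3,0.01,-1,0,0,0,0,-0.3,0,-1,0,0,0,0,-0.3,0,-1,0,0,0,0,-0.3,0,-1,0,0,0,0,-0.3,0,-1,0,0,0,0,-0.2,0,-1,0,0,0,0,0,0,-1]}}

```text
t: 24.1
position: [0.5822, -0.0769, 0.0148]
eef_rot: [-0.113, 3.134, 0.003]
wrist_force: [0.2, 3.6, 12.9]
width: 0.0
```

```bash
python3 look.py 13
```

```text
24.1 [ 0.58220924 -0.07690022  0.01483281] [ 0.21135456  3.59490819 12.89440939]
```

View pics/w13.png

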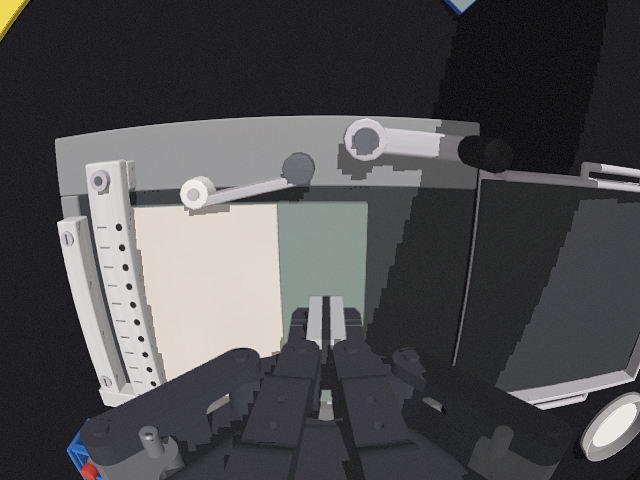

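Request:
{"method": "step_arm", "body": {"steps": [0,0,0,0,-0.1,0,-1,0,0,0,0,-0.1,0,-1,0,0,0,0,-0.1,0,-1,0,0,0,0,-0.1,0,-1,0,0,0,0,-0.1,0,-1,0,0,0,0,0,0,-1,0,0,0,0,0,0,-1,0,0,0,0,0,0,-1]}}

```text
t: 25.15
position: [0.5826, -0.0816, 0.0148]
eef_rot: [-0.113, 3.134, 0.004]
wrist_force: [-0.7, 4.2, 13.7]
width: -0.003
```

Request:
{"method": "step_arm", "body": {"steps": [0,0,0,0,-0.1,0,-1,0,0,0,0,-0.1,0,-1,0,0,0,0,0,0,-1,0,0,0,0,0,0,-1,0,0,0,0,0,0,-1,0,0,0,0,0,0,-1,0,0,0,0,0,0,-1,0,0,0,0,0,0,-1]}}

```text
t: 26.15
position: [0.5827, -0.0836, 0.0148]
eef_rot: [-0.114, 3.134, 0.004]
wrist_force: [0.3, 4.8, 14.2]
width: -0.002
```

Request:
{"method": "step_arm", "body": {"steps": [0,0,0,0,-0.1,0,-1,0,0,0,0,-0.1,0,-1,0,0,0,0,0,0,-1,0,0,0,0,0,0,-1,0,0,0,0,0,0,-1,0,0,0,0,0,0,-1,0,0,0,0,0,0,-1,0,0,0,0,0,0,-1]}}

```text
t: 27.15
position: [0.5828, -0.0856, 0.0148]
eef_rot: [-0.113, 3.134, 0.004]
wrist_force: [0.3, 3.7, 13.3]
width: -0.004
```

```bash
python3 look.py 14
```

```text
27.15 [ 0.58281695 -0.08557799  0.0148291 ] [ 0.34785125  3.71896839 13.29474482]
```

View pics/w14.png

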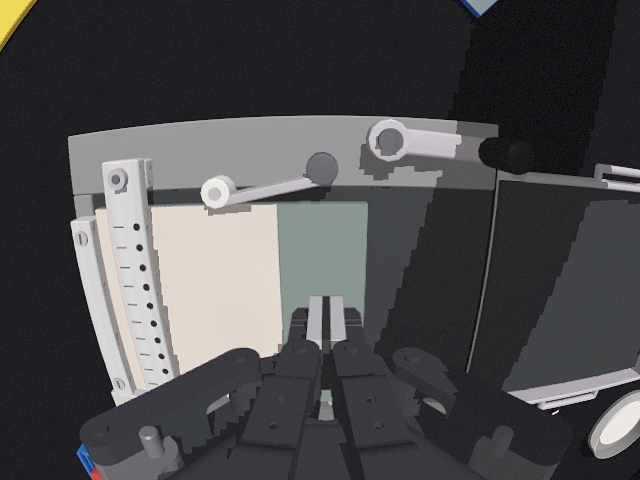

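Request:
{"method": "step_arm", "body": {"steps": [0,0,0,0,-0.1,0,-1,0,0,0,0,-0.1,0,-1,0,0,0,0,0,0,-1,0,0,0,0,0,0,-1,0,0,0,0,0,0,-1,0,0,0,0,0,0,-1,0,0,0,0,0,0,-1,0,0,0,0,0,0,-1]}}

```text
t: 28.2
position: [0.5828, -0.0858, 0.0148]
eef_rot: [-0.115, 3.134, 0.01]
wrist_force: [0.7, 8.0, 13.5]
width: -0.0
```

Request:
{"method": "step_arm", "body": {"steps": [0,0,0,0,-0.1,0,-1,0,0,0,0,-0.1,0,-1,0,0,0,0,0,0,-1,0,0,0,0,0,0,-1,0,0,0,0,0,0,-1,0,0,0,0,0,0,-1,0,0,0,0,0,0,-1,0,0,0,0,0,0,-1]}}

```text
t: 29.2
position: [0.5829, -0.0875, 0.0148]
eef_rot: [-0.116, 3.134, 0.01]
wrist_force: [-0.3, 9.1, 14.6]
width: -0.003
```

```bash
python3 look.py 15
```

```text
29.2 [ 0.58288064 -0.08754888  0.01480793] [-0.26928567  9.06523927 14.6074404 ]
```

View pics/w15.png

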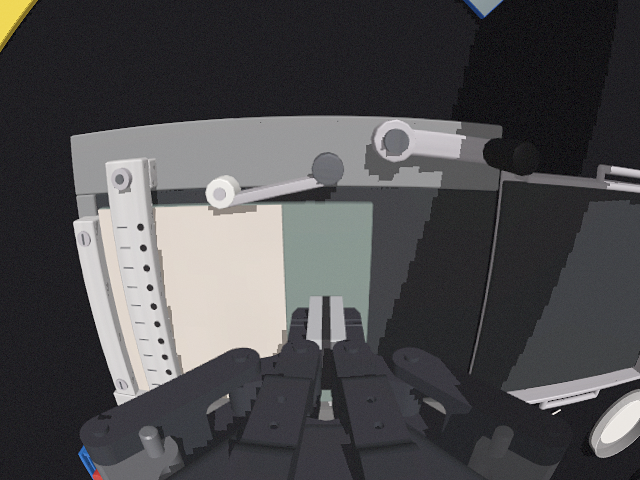

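Request:
{"method": "step_arm", "body": {"steps": [0,0,0,0,0.1,0,-1,0,0,0,0,0.1,0,-1,0,0,0,0,0,-0.1,-1,0,0,0,0,0,-0.5,-1,0,0,0,0,0,-2,-1,0,0,0,0,0,-3,-1,0,0,0,0,0,-3,-1,0,0,0,0,0,0,-1]}}

```text
t: 30.25
position: [0.5817, -0.0894, 0.1005]
eef_rot: [-0.112, 3.136, -0.002]
wrist_force: [0.6, 0.2, -0.3]
width: -0.004
```

```bash
python3 look.py 16
```

```text
30.25 [ 0.58170843 -0.08936968  0.10048107] [ 0.5955046   0.19650386 -0.31231377]
```

View pics/w16.png

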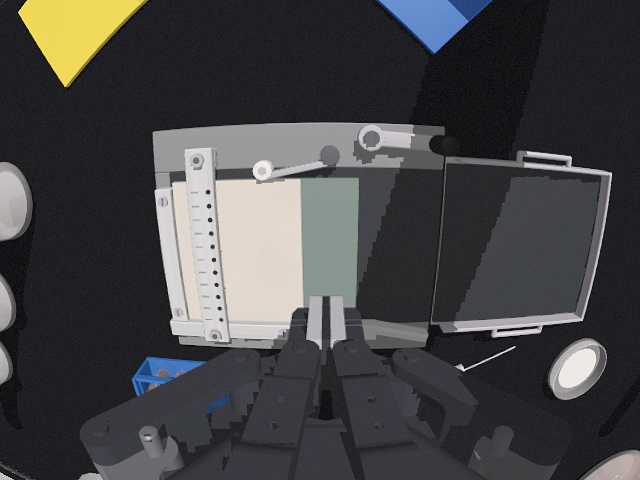

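```bash
python3 - <<'E'
from h import *
im=cv2.imread("pics/w16.png")
cv2.imwrite("pics/z16.png",cv2.resize(im[115:345,145:475],None,fx=2.4,fy=2.4,interpolation=cv2.INTER_CUBIC))
c=read_camera("wrist")
pv=ray(c,371,137,.027,True)[:2];kn=ray(c,444,144,.046,True)[:2]
a=ray(c,358.5,178,.016,True)[:2];b=ray(c,303,179,.016,True)[:2]
print("pivot",pv,"knob",kn,np.linalg.norm(pv-kn),"trail corner",a,"coat corner",b)
t=np.radians(4.2);X=np.array([np.cos(t),np.sin(t)]);Y=np.array([-X[1],X[0]])
print("pivot-corner",(pv-a)@X,(pv-a)@Y,"expected home -25, 6.5")
E
```

```text
pivot [ 0.50543795 -0.06911289] knob [ 0.50452118 -0.03136776] 0.037756258713148624 trail corner [ 0.53129109 -0.07319125] coat corner [ 0.5343712  -0.10695003]
pivot-corner -0.02548501897186711 0.005960848696536255 expected home -25, 6.5
```

View pics/z16.png

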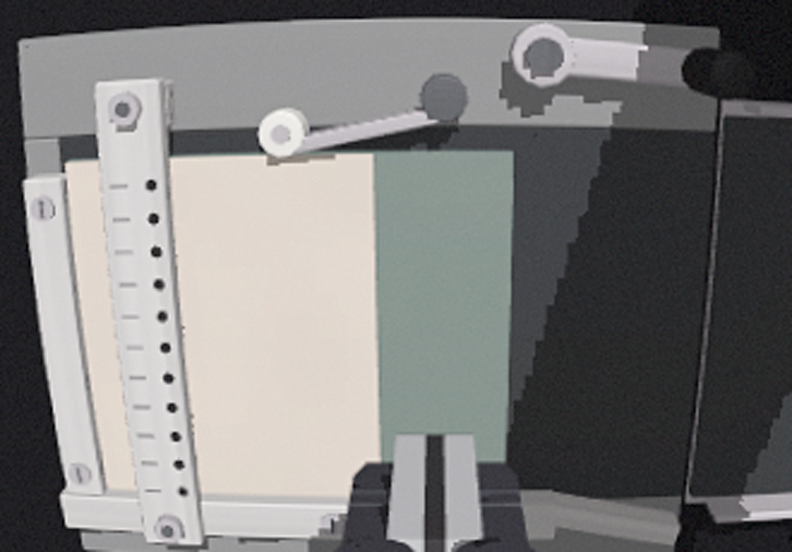

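Request:
{"method": "step_arm", "body": {"steps": [0,0,0,3,2,0,-1,0,0,0,4,2.6,0,-1,0,0,0,2.8,2,0,-1,0,0,0,0,0,2,-1,0,0,0,0,0,3,-1,0,0,0,0,0,1.5,-1,0,0,0,0,0,0.7,-1,0,0,0,0,0,0,-1]}}

```text
t: 31.35
position: [0.4767, -0.03, 0.0258]
eef_rot: [0.112, -3.137, -0.0]
wrist_force: [0.3, -0.1, 0.0]
width: 0.001
```

```bash
python3 look.py 17
```

```text
31.35 [ 0.47670502 -0.02998471  0.0257629 ] [ 0.28056206 -0.09647777  0.01445118]
```

View pics/w17.png

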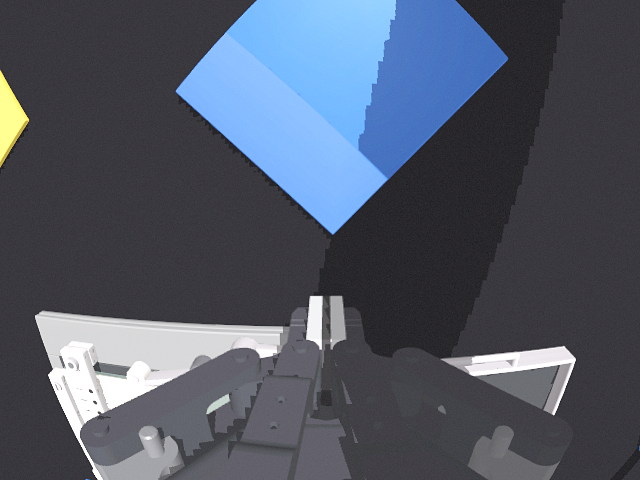

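Request:
{"method": "step_arm", "body": {"steps": [0,0,0,-0.5,0,-0.2,-1,0,0,0,-0.4,0,0,-1,0,0,0,-0.5,0.15,0,-1,0,0,0,-0.54,0.17,0,-1,0,0,0,-0.5,0.04,0,-1,0,0,0,-0.56,0.04,0,-1,0,0,0,0,0,0,-1,0,0,0,0,0,0,-1]}}

```text
t: 32.4
position: [0.5076, -0.0238, 0.0288]
eef_rot: [-0.113, 3.139, 0.0]
wrist_force: [0.1, 0.2, -0.4]
width: -0.002
```

```bash
python3 look.py 18 1
```

```text
32.4 [ 0.50762627 -0.02377387  0.02875268] [ 0.14381864  0.18107654 -0.41121339]
```

View pics/w18.png

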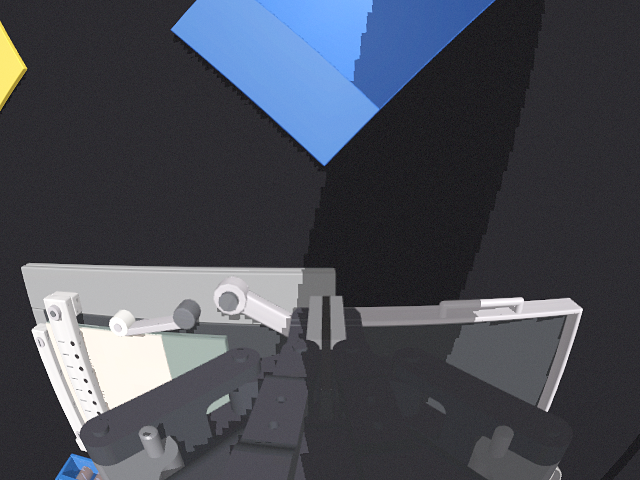

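```bash
python3 - <<'E'
from h import *
c=read_camera("side");cv2.imwrite("pics/s18.png",cv2.resize(c["image"][170:290,250:390,::-1],None,fx=5,fy=5,interpolation=cv2.INTER_CUBIC))
E
```

```text
(no output)
```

View pics/s18.png

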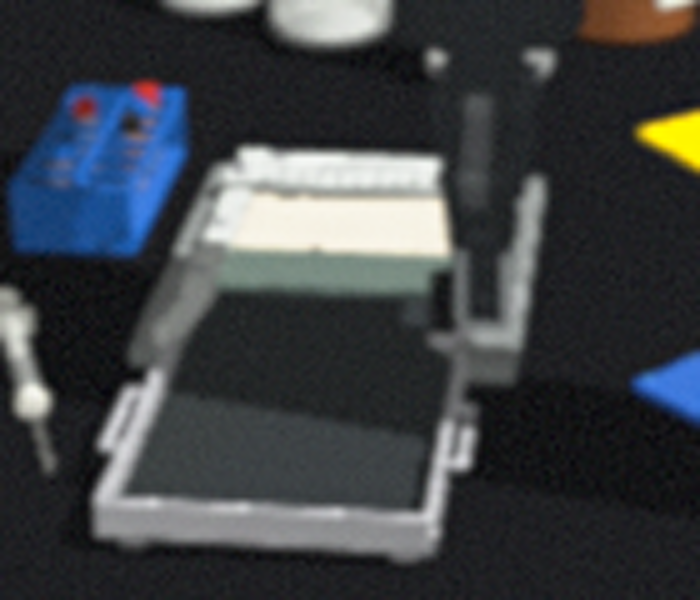

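Request:
{"method": "step_arm", "body": {"steps": [0,0,0,-0.55,-0.1,0,-1,0,0,0,-0.58,-0.13,0,-1,0,0,0,-0.56,-0.3,0,-1,0,0,0,-0.56,-0.36,0,-1,0,0,0,-0.45,-0.5,0,-1,0,0,0,-0.45,-0.52,0,-1,0,0,0,0,0,0,-1,0,0,0,0,0,0,-1]}}

```text
t: 33.55
position: [0.5403, -0.0408, 0.0288]
eef_rot: [-0.112, 3.139, -0.0]
wrist_force: [1.1, 0.0, 0.2]
width: 0.003
```

```bash
python3 look.py 19
```

```text
33.55 [ 0.54034059 -0.04078137  0.02879449] [1.11704834 0.0441877  0.18376388]
```

View pics/w19.png

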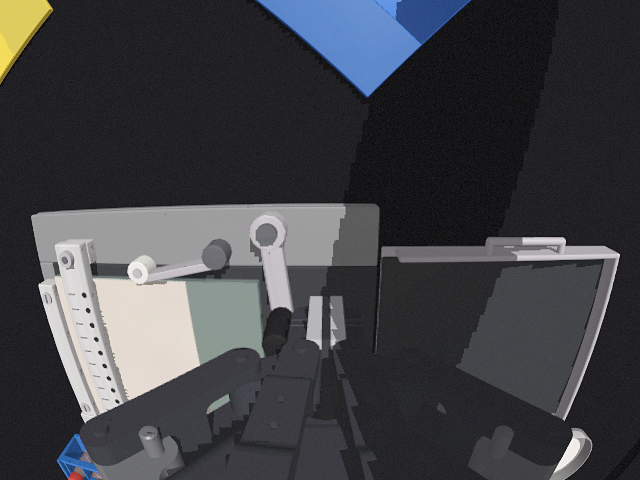

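Request:
{"method": "step_arm", "body": {"steps": [0,0,0,-0.3,-0.4,0,-1,0,0,0,-0.25,-0.4,0,-1,0,0,0,0,-0.3,0,-1,0,0,0,0,-0.1,0,-1,0,0,0,0,-0.1,0,-1,0,0,0,0,0,0,-1,0,0,0,0,0,0,-1,0,0,0,0,0,0,-1]}}

```text
t: 34.6
position: [0.5451, -0.0467, 0.0286]
eef_rot: [0.118, -3.137, -0.022]
wrist_force: [-3.7, 18.5, 3.7]
width: -0.005
```

```bash
python3 look.py 20
```

```text
34.6 [ 0.54514997 -0.04671201  0.02861702] [-3.65744046 18.49381624  3.66056515]
```

View pics/w20.png

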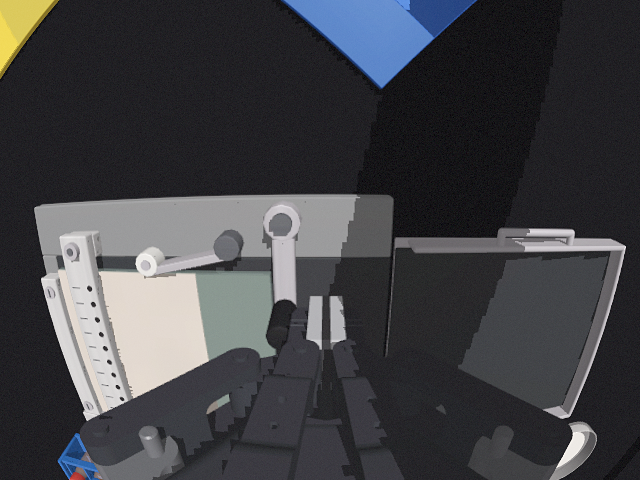

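Request:
{"method": "step_arm", "body": {"steps": [0,0,0,0,0.3,0,-1,0,0,0,0,0.5,0,-1,0,0,0,0,0.5,0,-1,0,0,0,0,0,-3,-1,0,0,0,0,0,-4,-1,0,0,0,0,0,-4,-1,0,0,0,2,0,-3,-1,0,0,0,0,0,0,-1]}}

```text
t: 35.65
position: [0.5268, -0.0423, 0.1714]
eef_rot: [-0.111, 3.135, -0.002]
wrist_force: [-0.1, -0.4, -0.3]
width: -0.0
```

Request:
{"method": "step_arm", "body": {"steps": [0,0,0,4,0,0,-1,0,0,0,4,0,0,-1,0,0,0,4,0,0,-1,0,0,0,4,0,0,-1,0,0,0,2,0,0,-1,0,0,0,0,0,0,-1,0,0,0,0,0,0,-1,0,0,0,0,0,0,-1]}}

```text
t: 36.65
position: [0.3479, -0.0547, 0.1689]
eef_rot: [-0.113, 3.138, -0.0]
wrist_force: [0.1, 0.3, 0.5]
width: -0.004
```

```bash
python3 look.py 21 1
```

```text
36.65 [ 0.34788475 -0.05467418  0.16887228] [0.1382159  0.28439966 0.50498948]
```

View pics/t21.png

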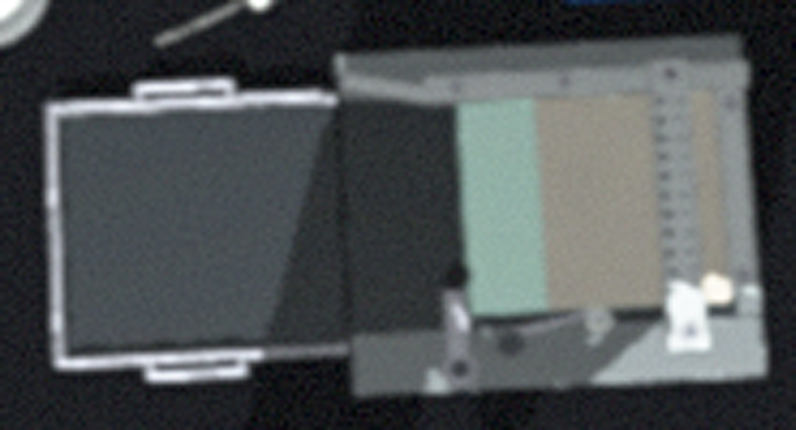

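View pics/w21.png

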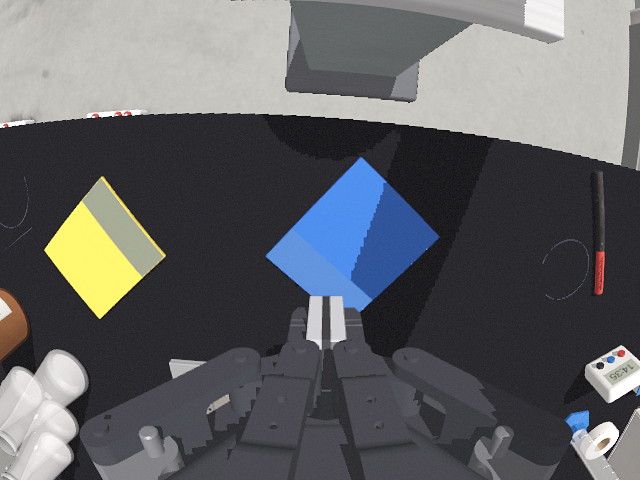

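```bash
python3 - <<'E'
from h import *
c=read_camera("top");q=lambda x,y,h:ray(c,265+(x+.5)/4.3-.5,190+(y+.5)/4.3-.5,h)[:2]
d=lambda a,b:np.degrees(np.arctan2(*(b-a)[::-1])).round(2)
print("gate dir",d(q(459,369,.03),q(456,272,.046)), "board x dir ~4.2; len",np.linalg.norm(q(459,369,.03)-q(456,272,.046)))
a,b=q(470,315,.016),q(457,103,.016);print("plate x dir (trailing edge)",d(a,b),"len",np.linalg.norm(b-a))
print("coat line",d(q(547,312,.016),q(534,100,.016)))
t=np.radians(4.2);X=np.array([np.cos(t),np.sin(t)]);Y=np.array([-X[1],X[0]])
S=q(728,180,.021);print("stop to trailing edge mm",1e3*((a+b)/2-S)@Y)
print("board end to trailing",1e3*(q(345,226,.012)-(a+b)/2)@Y,"expect ~54")
E
```

```text
gate dir 4.37 board x dir ~4.2; len 0.04262177033048942
plate x dir (trailing edge) 4.33 len 0.09951155092892996
coat line 4.07
stop to trailing edge mm 122.30544425822458
board end to trailing 55.288847183128865 expect ~54
```

```bash
python3 -c "
from rig import *
print(job_done())"
```

```text
the job is handed in; nothing more can be done
None
```

I slid the plate out of the tray, past the roller and under the guide bar until it met the end stop. Then I swung the gate shut, lifted the arm clear and handed the job in at about 37 s. No verdict was reported.

- **Pressing force:** I aimed for 12–15 N. It read between 9.9 N, when the plate dropped off the tray edge, and 15.3 N. At the stop, press and drag together came to about 17 N. These are readings at the end of each move, so a brief peak could have been missed.
- **Slip and coating:** The fingers slipped about 2 mm at the stop, which is how I knew the plate was home. The pictures show them on the bare strip throughout.
- **Plate home:** The drag force jumped from about 4 N to 8–9 N at the stop. The wrist view afterwards, before the gate was closed, showed no gap there. The plate lies about 4.1–4.3° in the picture and the board about 4.2°, so it is square.
- **Disagreement in the last checks:** The coarser top view put the stop-to-trailing-edge distance at 122 mm instead of 120. That is within my error in picking the stop edge, but it does not by itself confirm the 2 mm limit. The wrist view, measured from the gate pivot, agreed to about 0.5 mm.
- **Gate:** It lies along the board's x axis to about 0.2°, after I pushed it to its stop with about 18 N.
- **Bystanders:** In the final pictures the pen, timer, syringe and dish look unmoved. I checked this by eye only, and the rack was mostly outside those last pictures.

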